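# Slide the power module into its docking lane

## Robot

A 7-joint arm with a two-finger parallel gripper is mounted at the origin on the work surface. World frame = base frame: x ahead of the robot, y to its left, z up, the work surface at z = 0. Lengths are in mm, angles in rad, forces in N, time in s.
With the tool pointing down it reaches from about 425 to 875 mm from the base axis. Payload 4.7 kg.
Tool frame: the origin (TCP) lies midway between the tips of the shut fingers; the grasp point (between the pads) lies 19 mm behind it (robot.tcp_to_grasp is the z of the grasp point in the tool frame, in mm); z points along the fingers, y is the direction in which the jaws open and shut (so a half turn about z gives the same grasp; the last joint's range is limited). The gripper opens to 87 mm and grips with 3 to 60 N. Pads are 19 mm wide; open, the fingers measure 117 mm over their backs; the gripper's body (75 mm by 190 mm) begins 51 mm behind the grasp point.
Start: joints at [0.014, 0.321, -0.07, 1.45, 0.023, 1.371, -0.057], TCP at [650.02, -0.025, 222.587] pointing down, gripper open.
Joint ranges: [-2.86, 2.86], [-0.3, 2.09], [-1.38, 1.24], [0.06, 2.45], [-1.56, 4.7], [0.09, 2.05], [-2.69, 2.69]. Speed limits (rad/s): [2.57, 2.57, 3.14, 3.14, 3.14, 3.14, 3.14].

## Interface

Orientations are given as a unit quaternion [w, x, y, z].
In Python, from station import robot, cams, workorder gives the robot as it stands. The module is installed in compiled form; this text tells all that it offers.
- The arm moves only by the shell command python3 -m handwheel 'ROWS' [FORCE]. ROWS is a JSON object of lists of equal length, an entry for each row: "dp": the shift along the tool's x, y, z in m, a list of three; "rotation": the turn, a rotation vector about the tool's x, y, z in degrees, a list of three; "claw": the opening, from 0 (shut) to 1 (fully open). In form: {"dp": [[x, y, z], ...], "rotation": [[rx, ry, rz], ...], "claw": [claw, ...]}. A call has 1 to 8 rows; each row shifts and turns the pose as measured when the row begins, along the tool's axes as they then stand; what a row does not reach is not made up. A row lasts 1/10 s, in which the tool goes at most 50 mm and 8.59 degrees, less where a joint would pass 70% of its speed; a pose out of reach is approached as far as the arm can. A call with a gripper value outside its range is refused whole. The fingers move at their own pace and stop on an object; FORCE is the grip in N (left out, the last holds). Time passes only in rows, so rows that do not move let the fingers close. It gives the time, the measured TCP pose, the force and the opening at its end, in the units of the state.
- robot.sense(): the state, without advancing time (a new reading comes with each control period).
- cams.grab_frame(name): name is "scene" or "side" or "wrist"; returns (picture, depth): 400x640x3 uint8, red, green, blue; 400x640 float32, mm along the optical axis (not along the pixel's ray), 0 where there is no reading.
- cams.camera_model(name): a dict with "fx", "fy", "cx", "cy" (pixels), "extrinsics" (4x4, takes a point from camera to world coordinates). Camera axes: x right, y down, z forward; pixel columns grow to the right and rows downward; lengths in mm; the calibration is good to about 2 mm. A picture is of the moment at which its call begins: read the wrist's pose just before it. camera_model takes no time and is no camera call; for the wrist camera it gives the pose at the moment of the call.
- workorder.hand_in(): hands the job in, once; it reports no verdict.
The state is a dict: "t": time; "joint_positions": joint angles; "qd": joint speeds; "effort": joint torques, N m; "ee_pos": TCP position; "eef_rot": TCP orientation; "force": force on the tool from outside, world axes, zero at the start; "wrist_torque": the same for the moment, N m; "finger_gap": opening from 0.0 (shut) to 1.0 (fully open).
Only numpy, scipy, OpenCV 4.12 (cv2) and the standard library are available. Lean on these libraries where they do the work, as an engineer would, in place of code of your own. Each camera call takes 0.05 s, during which the arm holds its last target.

## Task

Push the white power module along the grey base plate and down the lane between the two aluminium guide rails, until its front end rests squarely against the end block. Neither the module nor the gripper may touch either rail on the way, so line the module up before it enters. Only push it with the fingers: do not lift or tip it, leave the other things on the bench alone, and finish with the module standing home and the gripper clear.

Things in the scene. Friction and masses are not known exactly. Their poses are not given: they have to be found in the camera images.
- dock: fixed grey plate 460 x 220 x 6 mm. Its frame lies at bench level on the lane's centre line: +x runs down the lane to the end block, +y to the left seen that way, z up. The plate spans x -250 to 210, y -110 to 110, top at z = 6. The lane's open mouth is at x = -20, the end block's face at x = 180, the rails' inner faces at y = -60 and 60 (lane 120 wide).
- module: loose white box with dark vent slots, 110 long (x) x 96 wide (y) x 80 high, 0.5 to 0.95 kg, sliding on the plate with ordinary friction. Origin: centre of its underside; +x: its front end, to go against the end block. Starts on the plate before the lane, off the centre line and askew. Home: origin at x = 125, y = 0 in the dock's frame, 12 mm free on each side.
- module_front (a point): point at the middle of the module's front face (55 mm ahead of its origin, 40 mm above its underside)
- rail_left: fixed aluminium guide rail on the lane's +y side, 200 long x 12 wide x 25 high, on the plate (its top is 31 mm above the bench). Origin under its middle, at x = 80, y = 66, z = 6 in the dock's frame; same axes as the dock.
- rail_right: the same rail on the lane's -y side, origin at x = 80, y = -66, z = 6 in the dock's frame.
- end_block: fixed aluminium block across the far end of the lane, 22 thick x 144 wide x 60 high on the plate. Origin at the foot of the middle of the face that the module meets, x = 180, y = 0, z = 6 in the dock's frame.
- canister: bystander, to be left alone: small turned steel lens canister, 28 dia x 45 high, standing on the plate just outside one rail; origin at the centre of its underside
- lens_cap: bystander, to be left alone: black round lens cap, 28 dia x 14 high, lying on the plate just outside the other rail; origin at the centre of its underside
- carton: bystander, to be left alone: small cardboard carton 100 x 75 x 60 high; origin at the centre of its underside
- wash_bottle: bystander, to be left alone: white bottle 56 dia x 130 high; origin at the centre of its underside
- mug: bystander, to be left alone: white mug 76 dia x 85 high with a handle; origin at the centre of its underside
- screwdriver: bystander, to be left alone: black-handled screwdriver lying on the bench; origin under it
- adapter: bystander, to be left alone: black plug adapter 110 x 50 x 32 high; origin at the centre of its underside

How it is judged (in metres and radians):
At the end, for the whole second after the job is handed in: The module stands at rest and upright on the plate between the rails, its front against the end block (gap under 5 mm) and square to the lane within about 6 degrees (x of module_front in the frame of dock above 0.174 m and x of module in the frame of dock above 0.12 m and y of module in the frame of dock between -0.012 and 0.012 m and z of module in the frame of dock below 0.01 m and angle between the x axis of module and the x axis of dock, either way round below 0.1 rad and angle between module's own z axis and vertical below 0.05 rad and linear speed of module below 0.01 m/s); the robot touches nothing.
It fails at once if the module touches a guide rail (contact force between module and rail_left above 0.2 N or contact force between module and rail_right above 0.2 N).
It fails at once if the robot touches a guide rail (contact force between any of the fingers, the arm and rail_left above 0.2 N or contact force between any of the fingers, the arm and rail_right above 0.2 N).
It fails at once if the module is pushed with something other than the fingers (contact force between the arm and module above 1 N).
It fails at once if the module is lifted or tipped (z of module in the frame of dock above 0.016 m or angle between module's own z axis and vertical above 0.15 rad).
It fails at once if another thing on the bench is pushed away (over 15 mm) (distance of any of canister, lens_cap, carton, wash_bottle, mug, screwdriver, adapter from where it was at the start of the episode above 0.015 m).
It also fails if it takes over 72 s, if anything falls off the work surface, if the arm or the gripper's body presses on something with over 40 N, if the wrist force passes 120 N, or if a joint passes its speed limit or range.

## Working session

There is one attempt and no reset: what is moved stays moved. The work goes in short steps, Python scripts to look and compute and a shell command to move; the robot and the scene stay as the last step left them, time stands still between calls to the robot, and variables do not carry over. Pictures are saved under pics/ and viewed, and the job is handed in when it is done.

```bash
mkdir -p pics; python3 - <<'E'
from station import robot,cams
import cv2,json
s=robot.sense();print({k:(s[k]) for k in s})
print(robot.tcp_to_grasp)
for n in("scene","side"):
    p,d=cams.grab_frame(n);cv2.imwrite(f"pics/{n}0.png",p[:,:,::-1]);m=cams.camera_model(n);print(n,m)
E
```

```text
{'t': 0.0, 'joint_positions': array([ 0.01411032,  0.32176709, -0.07010561,  1.45166726,  0.02260672,
        1.37077342, -0.05688641]), 'qd': array([-0.00029696,  0.00031934, -0.00058512,  0.00084158,  0.00045812,
       -0.0012696 ,  0.00143004]), 'effort': array([-2.58547143e-04, -4.91284704e+01, -4.03903294e-01, -3.12526345e+01,
       -6.40594075e-02,  4.37659642e-02,  1.61017233e-04]), 'ee_pos': array([ 6.49458864e+02, -4.56432238e-02,  2.21501852e+02]), 'eef_rot': array([-6.10808435e-04,  7.07087103e-01,  7.07125868e-01, -6.79783978e-04]), 'force': array([ 0.41995937,  0.87732871, -0.13341813]), 'wrist_torque': array([ 0.04948377, -0.02126323,  0.02955652]), 'finger_gap': 1.0014974523845068}
-18.700000000000003
scene {'fx': 369.06017340312496, 'fy': 369.06017340312496, 'cx': 317.05059851090186, 'cy': 197.42667583875559, 'extrinsics': array([[ 9.07334879e-01,  3.42083442e-01, -2.44381536e-01,
         8.40951802e+02],
       [ 4.20084446e-01, -7.60546303e-01,  4.95074114e-01,
        -5.20080724e+02],
       [-1.65068166e-02, -5.51858894e-01, -8.33774122e-01,
         9.37458535e+02],
       [ 0.00000000e+00,  0.00000000e+00,  0.00000000e+00,
         1.00000000e+00]])}
side {'fx': 433.1429034637635, 'fy': 433.1429034637635, 'cx': 319.30466085676045, 'cy': 198.10027151584114, 'extrinsics': array([[-9.99066737e-01, -7.20730853e-03,  4.25876692e-02,
         5.21212405e+02],
       [-3.77723817e-02,  6.24013784e-01, -7.80499868e-01,
         8.67670491e+02],
       [-2.09499893e-02, -7.81380095e-01, -6.23703652e-01,
         7.59746345e+02],
       [ 0.00000000e+00,  0.00000000e+00,  0.00000000e+00,
         1.00000000e+00]])}
```

View pics/scene0.png

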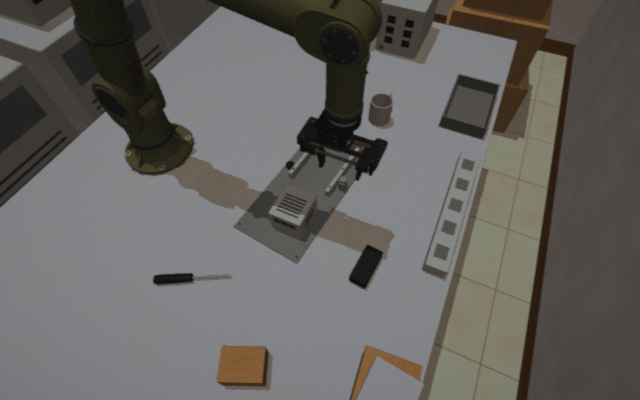

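View pics/side0.png

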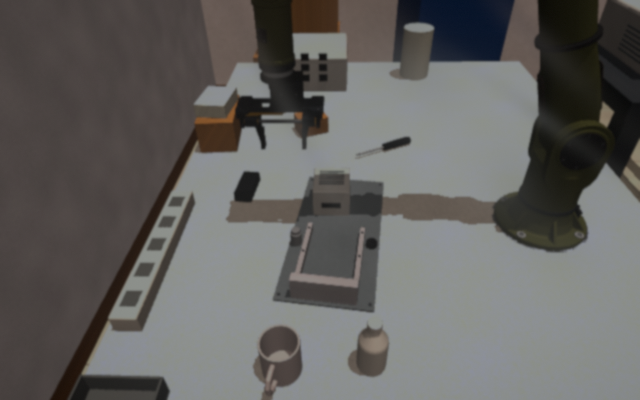

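The lane runs roughly along world +y, with the end block near side-view pixel (325,287). The module is at about (332,190) in the side view and (293,210) in the scene view, and the side view is unobstructed. Next I'll measure with depth.

```bash
cat > h.py <<'E'
import numpy as np,cv2
from station import robot,cams
def cloud(n):
    p,d=cams.grab_frame(n);m=cams.camera_model(n)
    v,u=np.mgrid[0:400,0:640]
    c=np.stack([(u-m['cx'])/m['fx']*d,(v-m['cy'])/m['fy']*d,d],-1)
    E=m['extrinsics'];w=c@E[:3,:3].T+E[:3,3];w[d==0]=np.nan
    return p,w
def ray(n,uv,z):
    m=cams.camera_model(n);E=m['extrinsics']
    uv=np.atleast_2d(uv).astype(float)
    r=np.stack([(uv[:,0]-m['cx'])/m['fx'],(uv[:,1]-m['cy'])/m['fy'],np.ones(len(uv))],-1)@E[:3,:3].T
    return E[:3,3]+r*((z-E[2,3])/r[:,2])[:,None]
def pix(n,P):
    m=cams.camera_model(n);E=m['extrinsics'];c=(np.atleast_2d(P)-E[:3,3])@E[:3,:3]
    return np.stack([c[:,0]/c[:,2]*m['fx']+m['cx'],c[:,1]/c[:,2]*m['fy']+m['cy']],-1)
E
python3 - <<'E'
from h import *
for n in("side","scene"):
    p,w=cloud(n);x,y,z=w[...,0],w[...,1],w[...,2]
    np.savez(f"{n}.npz",p=p,w=w)
    roi=(x>450)&(x<850)&(y>-350)&(y<330)
    for lo,hi,nm in((76,96,'modtop'),(56,74,'endtop'),(25,38,'rails')):
        m=(roi&(z>lo)&(z<hi)).astype(np.uint8)
        k,l,st,c=cv2.connectedComponentsWithStats(m)
        for i in range(1,k):
            if st[i,4]>25:
                q=w[l==i];r=cv2.minAreaRect(q[:,:2].astype(np.float32))
                print(n,nm,st[i],np.round(np.median(q,0)),np.round(r[0]),np.round(r[1]),round(r[2],1))
    g=roi&(z>-5)&(z<12);
    hsv=cv2.cvtColor(p,cv2.COLOR_RGB2HSV)
    print(n,hsv[260,330] if n=='side' else hsv[230,270], hsv[330,250])
im=cv2.imread('pics/side0.png')[150:330,220:420];cv2.imwrite('pics/side0z.png',cv2.resize(im,None,fx=3.3,fy=3.3,interpolation=cv2.INTER_CUBIC))
E
```

```text
side modtop [313 168  37  29 983] [539. -48.  84.] [539. -56.] [119.  95.] 89.1
side endtop [313 195  37   7 201] [541.  -2.  65.] [539.  -2.] [ 8. 93.] 89.5
side endtop [289 273  70  18 737] [549. 273.  65.] [551. 271.] [ 25. 144.] 82.7
side rails [234 172  26  25 422] [ 779. -109.   31.] [ 781. -113.] [113.  50.] 85.3
side rails [313 206  37   6 135] [539.  -2.  31.] [539.  -1.] [ 8. 95.] 89.3
side rails [295 223  18  51 270] [601. 145.  30.] [601. 137.] [168.  13.] 83.1
side rails [354 228  11  52 274] [470. 162.  30.] [470. 153.] [169.  12.] 83.1
side rails [290 233  12   9  45] [621. 112.  31.] [622. 110.] [27. 16.] 6.2
side rails [290 289  68  11 255] [549. 281.  31.] [551. 280.] [  8. 143.] 84.3
side [60  3 81] [100   5 146]
scene modtop [ 269  184   49   43 1231] [542. -63.  85.] [539. -59.] [111.  96.] 89.6
scene endtop [270 197  48  34 166] [ 575. -112.   65.] [566. -81.] [143.  71.] 49.3
scene rails [352 144  11   8  37] [611. 249.  30.] [611. 246.] [33. 23.] 17.9
scene rails [289 152  20  23 110] [466. 113.  30.] [466. 114.] [96. 13.] 83.0
scene rails [325 163  24  30 142] [599. 113.  30.] [599. 113.] [128.  14.] 83.0
scene rails [271 209  45  27 105] [ 572. -112.   32.] [562. -90.] [132.  64.] 43.7
scene rails [350 245  34  41 740] [ 782. -121.   31.] [ 781. -118.] [109.  50.] 84.7
scene [30 11 91] [120  11 138]
```

View pics/side0z.png

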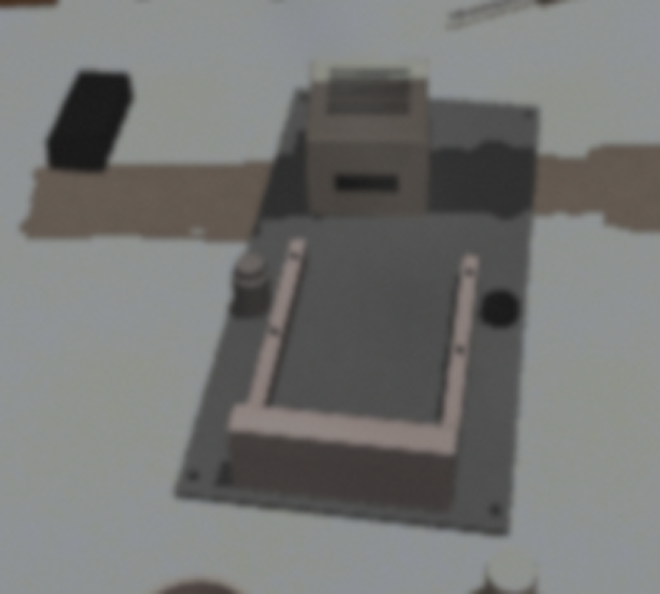

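```bash
python3 - <<'E'
from h import *
def comps(n,lo,hi,box):
    f=np.load(f"{n}.npz");w=f['w'];x,y,z=w[...,0],w[...,1],w[...,2]
    m=(x>box[0])&(x<box[1])&(y>box[2])&(y<box[3])&(z>lo)&(z<hi)
    return w[m]
def line(q):
    vx,vy,x0,y0=cv2.fitLine(q[:,:2].astype(np.float32),cv2.DIST_HUBER,0,.01,.01).ravel()
    if vy<0:vx,vy=-vx,-vy
    a=np.degrees(np.arctan2(vy,vx)); return round(a,2),(round(x0-y0*vx/vy,1)), q[:,1].min(),q[:,1].max()
for n in("side","scene"):
    print(n,'railR?',line(comps(n,27,35,(575,616,20,230))))
    print(n,'railL?',line(comps(n,27,35,(450,490,20,250))))
q=comps("side",60,72,(450,650,240,300));print('end',line(q),cv2.boxPoints(cv2.minAreaRect(q[:,:2].astype(np.float32))).round())
for n in("side","scene"):
    q=comps(n,80,92,(450,650,-200,20));q=q[:,:2].astype(np.float32);r=cv2.minAreaRect(q)
    print(n,'mod',r,cv2.boxPoints(r).round(1).tolist())
    # edge fits
    b=np.round(q[:,0]/5)
    E0=[];E1=[]
    for k in np.unique(b)[2:-2]:
        s=q[b==k];E0.append(s[s[:,1].argmin()]);E1.append(s[s[:,1].argmax()])
    for e in(E0,E1):
        e=np.array(e);print('y-edge slope deg',np.degrees(np.arctan(np.polyfit(e[:,0],e[:,1],1)[0])),np.median(e,0))
    b=np.round(q[:,1]/5)
    E0=[];E1=[]
    for k in np.unique(b)[3:-3]:
        s=q[b==k];E0.append(s[s[:,0].argmin()]);E1.append(s[s[:,0].argmax()])
    for e in(E0,E1):
        e=np.array(e);print('x-edge dx/dy deg',np.degrees(np.arctan(np.polyfit(e[:,1],e[:,0],1)[0])),np.median(e,0))
# canister etc
E
```

```text
side railR? (np.float32(83.29), np.float32(584.3), np.float64(53.96583985078496), np.float64(220.72904218814494))
side railL? (np.float32(83.07), np.float32(450.9), np.float64(70.2922662194344), np.float64(248.56230384663309))
scene railR? (np.float32(83.38), np.float32(586.1), np.float64(48.710785369034056), np.float64(210.82410605732548))
scene railL? (np.float32(82.21), np.float32(450.8), np.float64(67.01342193225162), np.float64(162.71052518089755))
end (np.float32(173.0), np.float32(2765.2), np.float64(251.7288849144078), np.float64(289.7919046604874)) [[477. 266.]
 [621. 249.]
 [624. 274.]
 [480. 291.]]
side mod ((539.0491333007812, -56.466400146484375), (117.3444595336914, 94.72200775146484), 89.40975952148438) [[491.1000061035156, -114.5999984741211], [585.7999877929688, -115.5999984741211], [587.0, 1.7000000476837158], [492.29998779296875, 2.700000047683716]]
y-edge slope deg 1.8739229784438154 [ 537.58044 -110.57243]
y-edge slope deg 0.6790552643623855 [537.22534    -1.4135944]
x-edge dx/dy deg 1.2865918982981366 [492.10797  -59.542458]
x-edge dx/dy deg -0.0916327239150336 [584.85425  -55.400475]
scene mod ((538.9381713867188, -58.935874938964844), (110.58856201171875, 96.10001373291016), 89.67864990234375) [[490.6000061035156, -114.0], [586.7000122070312, -114.5], [587.2999877929688, -3.9000000953674316], [491.20001220703125, -3.4000000953674316]]
y-edge slope deg -0.16140011616088226 [ 536.333   -112.68268]
y-edge slope deg -0.3116410043408651 [537.34766   -5.192849]
x-edge dx/dy deg 0.23910252947744373 [492.68033 -62.46891]
x-edge dx/dy deg 0.5267933471417885 [586.6283  -62.39732]
```

Lane axis heading is 83.1°, with the dock origin at world (527, 79). The rail spacing (132.8 mm) and the block and module sizes all match the spec. In the dock frame the module is at x = -134, y = -28, with yaw about +6.7°.

Plan:
1. Square and centre the module with a two-finger push on its right side.
2. Push it down the lane from behind.

```bash
python3 -m handwheel '{"dp":[[-0.034,-0.013,0],[-0.034,-0.013,0],[0,0,0],[0,0,0],[0,0,0],[0,0,0],[0,0,0],[0,0,0]],"rotation":[[0,0,0],[0,0,0],[0,0,-8.3],[0,0,-8.3],[0,0,-8.3],[0,0,-8.3],[0,0,-8.3],[0,0,-8.3]],"claw":[0.6,0.6,0.6,0.6,0.6,0.6,0.6,0.6]}'
cat >> h.py <<'E'
from scipy.spatial.transform import Rotation as R
O=np.array([527.4,78.8]);A=np.radians(83.1);U=np.array([np.cos(A),np.sin(A)]);V=np.array([-U[1],U[0]])
def dock(p): d=np.asarray(p)[...,:2]-O; return np.stack([d@U,d@V],-1)
def tool():
    s=robot.sense();q=s['eef_rot'];r=R.from_quat([q[1],q[2],q[3],q[0]]).as_matrix()
    h=np.degrees(np.arctan2(r[1,0],r[0,0]))-83.1
    print('t',round(s['t'],2),'tcp',s['ee_pos'].round(1),'dock',dock(s['ee_pos']).round(1),'toolx heading rel lane',round(h,2),'tilt',r[:2,2].round(3),'F',s['force'].round(1),'gap',round(s['finger_gap'],2))
E
python3 -c "from h import *;tool()"
```

```text
t: 1.0
ee_pos: [621.2, -70.7, 219.1]
eef_rot: [-0.003, 0.328, 0.945, -0.001]
force: [-0.2, 0.1, 0.2]
finger_gap: 0.6
t 1.0 tcp [621.2 -70.7 219.1] dock [-137.2 -111.1] toolx heading rel lane 58.55 tilt [-0.006  0.   ] F [-0.2  0.1  0.2] gap 0.6
```

```bash
python3 -m handwheel '{"dp":[[0,0,0],[0,0,0],[0,0,0],[0,0,0],[0,0,0.04],[0,0,0.04],[0,0,0.04],[0,0,0.03]],"rotation":[[0,0,-8.3],[0,0,-8.3],[0,0,-8.3],[0,0,-6],[0,0,0],[0,0,0],[0,0,0],[0,0,0]],"claw":[0.6,0.6,0.6,0.6,0.6,0.6,0.6,0.6]}'
python3 -c "
from h import *;tool()
p,w=cloud('side');cv2.imwrite('pics/s1.png',cv2.resize(p[100:340,180:460,::-1],None,fx=2.5,fy=2.5))
p,w=cloud('scene');cv2.imwrite('pics/c1.png',cv2.resize(p[80:300,180:440,::-1],None,fx=2.5,fy=2.5))"
```

```text
t: 1.8
ee_pos: [624.6, -71.5, 69.8]
eef_rot: [0.003, 0.053, 0.999, -0.0]
force: [-0.1, -0.5, -0.2]
finger_gap: 0.597
t 1.8 tcp [624.6 -71.5  69.8] dock [-137.6 -114.6] toolx heading rel lane 90.78 tilt [ 0.006 -0.001] F [-0.1 -0.5 -0.2] gap 0.6
```

View pics/s1.png

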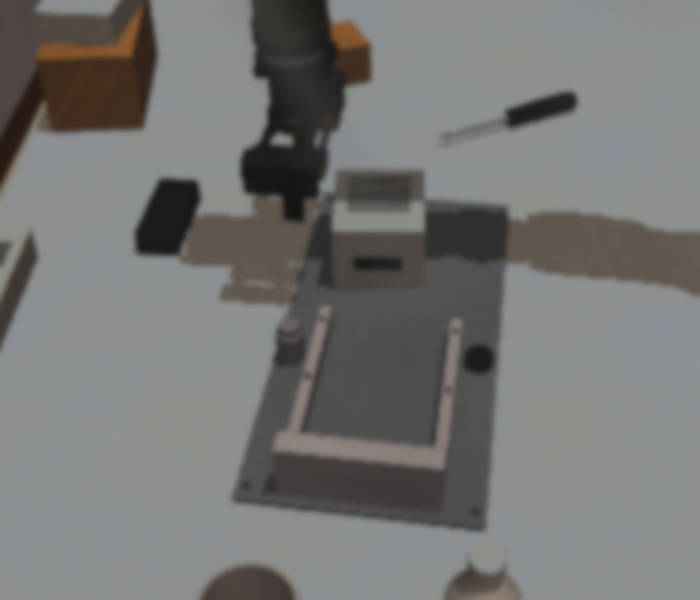

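View pics/c1.png

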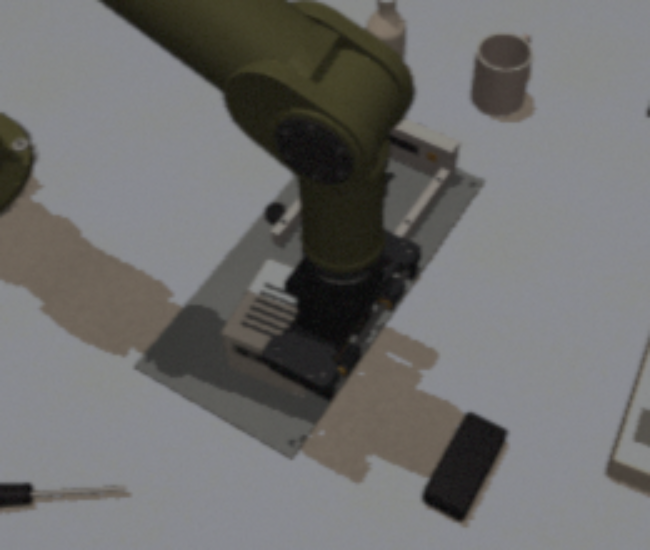

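Both views show the tool beside the module's right face (side view crop, finger at (293,205)), with a clear gap and nothing nearby. I'll lower it and start the side push.

```bash
python3 -m handwheel '{"dp":[[0,0.002,0.02],[0,0.002,0.02],[0.008,0,0],[0.008,0,0],[0.008,0,0],[0.006,0,0],[0.006,0,0],[0,0,0]],"rotation":[[0,0,0.4],[0,0,0.4],[0,0,0],[0,0,0],[0,0,0],[0,0,0],[0,0,0],[0,0,0]],"claw":[0.6,0.6,0.6,0.6,0.6,0.6,0.6,0.6]}'
cat >> h.py <<'E'
def mod(n='side',save=None,noise=0):
    p,w=cloud(n);x,y,z=w[...,0],w[...,1],w[...,2]
    D=dock(w[...,:2]);m=(z>81)&(z<91)&(abs(D[...,1])<95)&(D[...,0]>-230)&(D[...,0]<160)&(p.max(2)>70)
    k,l,st,c=cv2.connectedComponentsWithStats(m.astype(np.uint8));i=1+st[1:,4].argmax()
    q=D[l==i].astype(np.float32);r=cv2.minAreaRect(q);a=(r[2]+45)%90-45
    print(n,'n',st[i,4],'ctr dock',np.round(r[0],1),'size',np.round(r[1],1),'yaw',round(a,2))
    # edge fits
    for ax in(0,1):
        b=np.round(q[:,1-ax]/4)
        for f,nm in((np.argmin,'lo'),(np.argmax,'hi')):
            e=np.array([q[b==kk][f(q[b==kk][:,ax])] for kk in np.unique(b)[3:-3]])
            if len(e)<4: continue
            g=np.polyfit(e[:,1-ax],e[:,ax],1);print('  edge',"xy"[ax],nm,round(float(np.median(e[:,ax])),1),'yaw',round(float(np.degrees(np.arctan(g[0]))*(-1 if ax==0 else 1)),2))
    if save:
        cv2.imwrite(save,cv2.resize(p[100:340,180:460,::-1],None,fx=2.5,fy=2.5))
E
python3 -c "
from h import *;tool();mod('side','pics/s2.png')"
```

```text
t: 2.7
ee_pos: [591.0, -64.3, 38.2]
eef_rot: [0.007, 0.061, 0.998, -0.001]
force: [0.3, 0.6, -0.2]
finger_gap: 0.599
t 2.7 tcp [591.  -64.3  38.2] dock [-134.5  -80.4] toolx heading rel lane 89.93 tilt [ 0.015 -0.003] F [ 0.3  0.6 -0.2] gap 0.6
side n 505 ctr dock [-133.2   -9.4] size [114.4  79.9] yaw 2.39
  edge x lo -184.9 yaw 4.05
  edge x hi -78.5 yaw 1.77
  edge y lo -43.0 yaw -26.75
  edge y hi 27.7 yaw 1.53
```

View pics/s2.png

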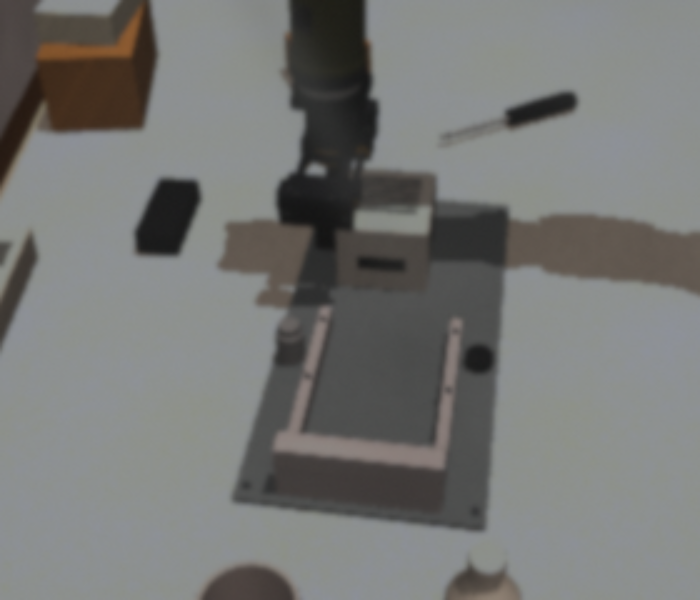

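The picture shows the fingers against the module's right face and the module swinging towards the lane axis: the left edge is at dock y ≈ 27.7 and yaw is about 1.5°. I'll continue.

```bash
python3 -m handwheel '{"dp":[[0.004,0,0.002],[0.004,0,0.002],[0.004,0,0],[0.003,0,0],[0,0,0]],"rotation":[[0,0,0],[0,0,0],[0,0,0],[0,0,0],[0,0,0]],"claw":[0.6,0.6,0.6,0.6,0.6]}'
python3 -c "
from h import *;tool();mod('side','pics/s3.png')"
```

```text
t: 3.25
ee_pos: [580.6, -62.8, 36.5]
eef_rot: [0.013, 0.061, 0.998, -0.001]
force: [1.6, -1.1, 0.7]
finger_gap: 0.601
t 3.25 tcp [580.6 -62.8  36.5] dock [-134.2  -69.8] toolx heading rel lane 89.94 tilt [ 0.025 -0.004] F [ 1.6 -1.1  0.7] gap 0.6
side n 498 ctr dock [-132.    -0.5] size [114.9  79.9] yaw 0.07
  edge x lo -182.8 yaw 0.56
  edge x hi -76.5 yaw 1.08
  edge y lo -8.2 yaw -34.18
  edge y hi 37.8 yaw -0.3
```

```bash
python3 -m handwheel '{"dp":[[0.004,0,0],[0.004,0,0],[0.004,0,0],[0,0,0]],"rotation":[[0,0.5,0],[0,0.5,0],[0,0.4,0],[0,0,0]],"claw":[0.6,0.6,0.6,0.6]}'
python3 -c "
from h import *;tool();mod('side','pics/s4.png')"
```

```text
t: 3.7
ee_pos: [567.9, -61.0, 36.0]
eef_rot: [-0.001, 0.061, 0.998, -0.0]
force: [1.3, 0.2, 1.3]
finger_gap: 0.601
t 3.7 tcp [567.9 -61.   36. ] dock [-133.9  -57. ] toolx heading rel lane 89.94 tilt [-0.001 -0.   ] F [1.3 0.2 1.3] gap 0.6
side n 487 ctr dock [-130.8   13.4] size [114.3  76.9] yaw 1.52
  edge x lo -184.0 yaw -0.48
  edge x hi -77.0 yaw 1.94
  edge y lo 8.7 yaw -33.9
  edge y hi 49.5 yaw 0.75
```

```bash
python3 -m handwheel '{"dp":[[-0.01,0,0],[-0.03,0,0],[0,0,-0.045],[0,0,-0.045],[0,0,-0.02],[0,-0.045,0],[0,-0.045,0],[0,0,0]],"rotation":[[0,0,0],[0,0,0],[0,0,8.5],[0,0,0],[0,0,0],[0,0,0],[0,0,0],[0,0,0]],"claw":[0.6,0.6,0.6,0.6,0.6,0.6,0.6,0.6]}'
python3 -c "
from h import *;tool();mod('side','pics/s5.png');mod('scene')"
```

```text
t: 4.55
ee_pos: [578.1, -152.0, 137.1]
eef_rot: [-0.018, 0.135, 0.991, 0.0]
force: [-0.4, -0.1, -0.7]
finger_gap: 0.597
t 4.55 tcp [ 578.1 -152.   137.1] dock [-223.1  -78.1] toolx heading rel lane 81.38 tilt [-0.035  0.005] F [-0.4 -0.1 -0.7] gap 0.6
side n 929 ctr dock [-131.9    3.1] size [ 95.7 114.3] yaw -0.19
  edge x lo -184.4 yaw 1.18
  edge x hi -76.7 yaw 0.76
  edge y lo -42.6 yaw -1.08
  edge y hi 49.2 yaw 0.72
scene n 11 ctr dock [-185.8   44.4] size [8.7 6.9] yaw -26.39
```

View pics/s5.png

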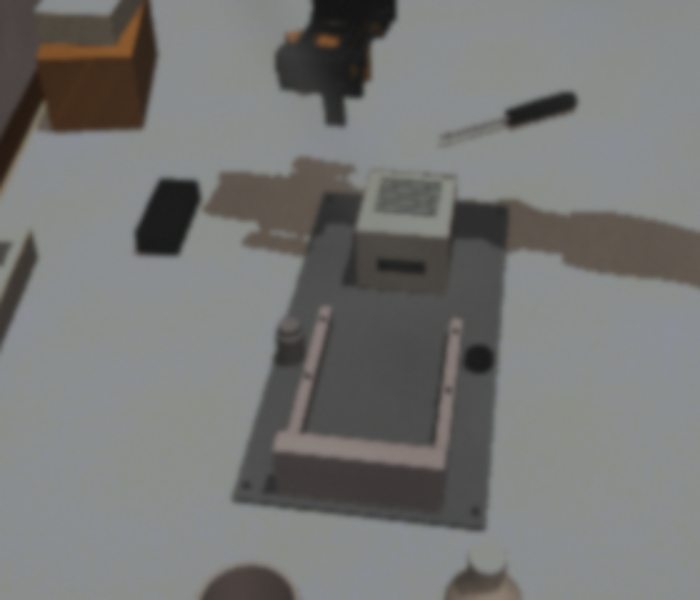

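The side view shows the module squared: dock y ≈ +2 to +3, yaw within about 1°, front at about -77, clear of the mouth. Now I'll go round behind it.

```bash
python3 -m handwheel '{"dp":[[0,0,0],[0,0,0],[0,0,0],[0,0,0],[0,0,0],[0,0,0],[0,0,0],[0,0,0]],"rotation":[[0,-2,0],[0,0,8.5],[0,0,8.5],[0,0,8.5],[0,0,8.5],[0,0,8.5],[0,0,8.5],[0,0,8.5]],"claw":[0.6,0.6,0.6,0.6,0.6,0.6,0.6,0.6]}'
python3 -c "
from h import *;tool()"
```

```text
t: 5.45
ee_pos: [579.5, -127.1, 130.7]
eef_rot: [-0.009, 0.611, 0.792, 0.001]
force: [-0.7, -0.5, -0.6]
finger_gap: 0.6
t 5.45 tcp [ 579.5 -127.1  130.7] dock [-198.1  -76.5] toolx heading rel lane 21.59 tilt [-0.014  0.012] F [-0.7 -0.5 -0.6] gap 0.6
```

```bash
python3 -m handwheel '{"dp":[[-0.01,0,0],[-0.01,0,0],[-0.01,0,0],[0,-0.04,0],[0,-0.035,0],[0,0,0]],"rotation":[[0,0,8],[0,0,8],[0,0,4.5],[0,0,0],[0,0,0],[0,0,0]],"claw":[0.6,0.6,0.6,0.6,0.6,0.6]}'
python3 -c "
from h import *;tool()"
```

```text
t: 6.05
ee_pos: [506.5, -134.1, 125.0]
eef_rot: [-0.018, 0.742, 0.67, -0.004]
force: [0.8, -0.7, -0.1]
finger_gap: 0.599
t 6.05 tcp [ 506.5 -134.1  125. ] dock [-213.9   -4.8] toolx heading rel lane 1.06 tilt [-0.029  0.021] F [ 0.8 -0.7 -0.1] gap 0.6
```

```bash
python3 -m handwheel '{"dp":[[-0.01,-0.007,0],[0,0,0],[0,0,0.03],[0,0,0.03],[0,0,0]],"rotation":[[-1.6,-1.2,1.1],[0,0,0],[0,0,0],[0,0,0],[0,0,0]],"claw":[0.6,0.6,0.6,0.6,0.6]}'
python3 -c "
from h import *;tool();mod('side','pics/s6.png')"
```

```text
t: 6.55
ee_pos: [503.8, -135.7, 64.3]
eef_rot: [-0.0, 0.745, 0.667, 0.0]
force: [-1.4, 0.2, 0.7]
finger_gap: 0.599
t 6.55 tcp [ 503.8 -135.7   64.3] dock [-215.8   -2.3] toolx heading rel lane 0.63 tilt [-0.     0.001] F [-1.4  0.2  0.7] gap 0.6
side n 922 ctr dock [-131.8    3.3] size [ 96.1 112.7] yaw -0.14
  edge x lo -183.4 yaw 1.44
  edge x hi -77.8 yaw -0.29
  edge y lo -42.8 yaw -0.81
  edge y hi 49.2 yaw -0.16
```

View pics/s6.png

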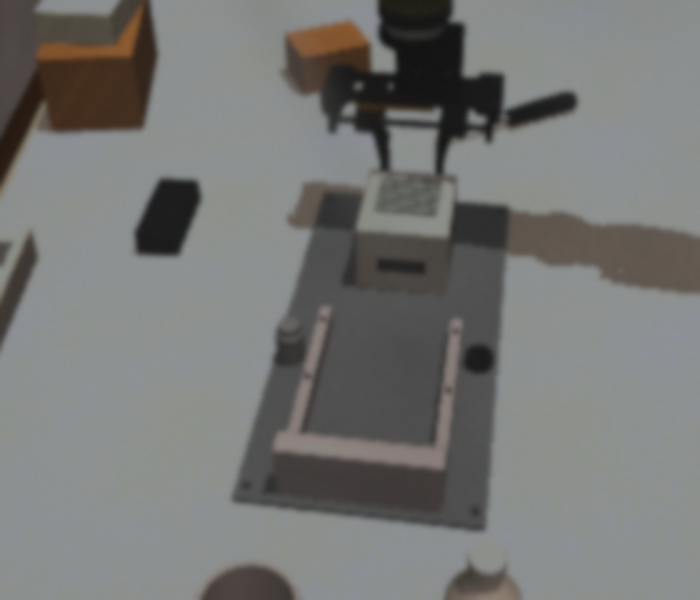

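The picture shows both fingers behind the module at crop (383,150) and (440,150), over its back face. Next is lower, centre, make contact and push about 30 mm.

```bash
python3 -m handwheel '{"dp":[[0,-0.005,0.014],[0,0,0.014],[0.006,0,0],[0.007,0,0],[0.007,0,0],[0.007,0,0],[0.007,0,0],[0,0,0]],"rotation":[[0,0,0.6],[0,0,0],[0,0,0],[0,0,0],[0,0.2,0],[0,0.3,0],[0,0.3,0],[0,0,0]],"claw":[0.6,0.6,0.6,0.6,0.6,0.6,0.6,0.6]}'
python3 -c "
from h import *;tool();mod('side','pics/s7.png')"
```

```text
t: 7.4
ee_pos: [508.6, -99.2, 40.4]
eef_rot: [-0.001, 0.748, 0.664, 0.008]
force: [0.3, 0.3, -0.7]
finger_gap: 0.599
t 7.4 tcp [508.6 -99.2  40.4] dock [-179.    -2.7] toolx heading rel lane 0.08 tilt [0.011 0.013] F [ 0.3  0.3 -0.7] gap 0.6
side n 967 ctr dock [-113.5    3.3] size [ 95.3 118.7] yaw -0.19
  edge x lo -162.8 yaw -1.35
  edge x hi -56.0 yaw -0.7
  edge y lo -43.0 yaw 0.84
  edge y hi 49.3 yaw 1.3
```

```bash
python3 -m handwheel '{"dp":[[0.007,0,0.003],[0.007,0,0.002],[0.007,0,0],[0.007,0,0],[0,0,0]],"rotation":[[0.6,-0.5,0],[0,0,0],[0,0,0],[0,0,0],[0,0,0]],"claw":[0.6,0.6,0.6,0.6,0.6]}'
python3 -c "
from h import *;tool();mod('side','pics/s8.png')"
```

```text
t: 7.95
ee_pos: [513.4, -73.5, 37.0]
eef_rot: [0.0, 0.749, 0.663, 0.001]
force: [-0.4, -0.3, 0.4]
finger_gap: 0.6
t 7.95 tcp [513.4 -73.5  37. ] dock [-152.8   -4.4] toolx heading rel lane -0.11 tilt [0.002 0.001] F [-0.4 -0.3  0.4] gap 0.6
side n 1000 ctr dock [-89.    1.6] size [122.6  95.6] yaw 0.07
  edge x lo -137.5 yaw 2.77
  edge x hi -30.5 yaw -0.86
  edge y lo -44.1 yaw -1.9
  edge y hi 48.1 yaw 0.29
```

View pics/s8.png

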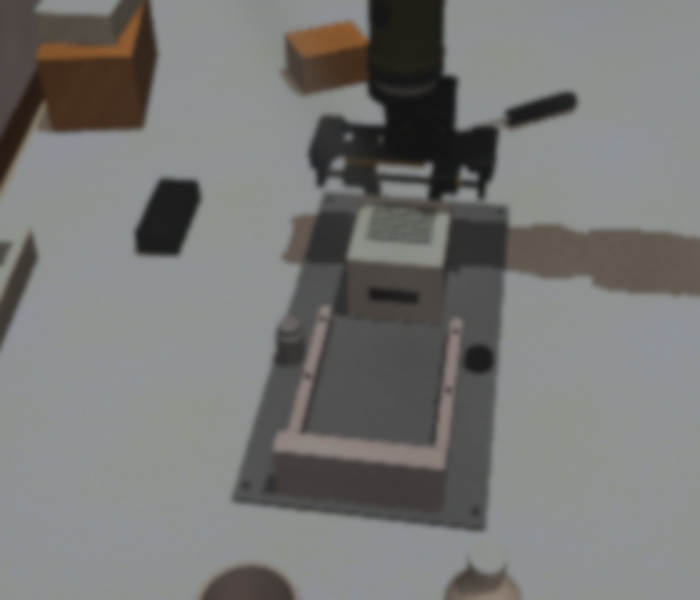

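The module is at dock y ≈ +1.5, square, with its front at -30, about to enter with roughly 10 mm each side. I'll push on with small steps and re-checks.

```bash
python3 -m handwheel '{"dp":[[0.007,-0.0004,0],[0.007,-0.0004,0],[0.007,-0.0004,0],[0.007,-0.0004,0],[0.007,-0.0004,0],[0.007,-0.0004,0],[0,0,0]],"rotation":[[0,0,0],[0,0,0],[0,0,0],[0,0,0],[0,0,0],[0,0,0],[0,0,0]],"claw":[0.6,0.6,0.6,0.6,0.6,0.6,0.6]}'
python3 -c "
from h import *;tool();mod('side','pics/s9.png')"
```

```text
t: 8.7
ee_pos: [516.0, -28.4, 36.9]
eef_rot: [0.0, 0.749, 0.662, 0.001]
force: [0.1, -0.9, 0.7]
finger_gap: 0.603
t 8.7 tcp [516.  -28.4  36.9] dock [-107.8   -1.6] toolx heading rel lane -0.16 tilt [0.001 0.001] F [ 0.1 -0.9  0.7] gap 0.6
side n 1112 ctr dock [-39.1   4.5] size [ 95.7 112.2] yaw -0.48
  edge x lo -92.7 yaw 1.2
  edge x hi 14.8 yaw -0.08
  edge y lo -41.9 yaw 0.15
  edge y hi 50.9 yaw -0.34
```

```bash
python3 -m handwheel '{"dp":[[0.007,0.0006,0],[0.007,0.0006,0],[0.007,0.0006,0],[0.007,0.0006,0],[0.007,0.0006,0],[0.007,0.0006,0],[0,0,0]],"rotation":[[0,0,0],[0,0,0],[0,0,0],[0,0,0],[0,0,0],[0,0,0],[0,0,0]],"claw":[0.6,0.6,0.6,0.6,0.6,0.6,0.6]}'
python3 -c "
from h import *;tool();mod('side','pics/s10.png')"
```

```text
t: 9.45
ee_pos: [525.0, 15.2, 36.8]
eef_rot: [-0.0, 0.75, 0.662, 0.0]
force: [0.3, 0.0, 0.0]
finger_gap: 0.597
t 9.45 tcp [525.   15.2  36.8] dock [-63.4  -5.3] toolx heading rel lane -0.23 tilt [0. 0.] F [0.3 0.  0. ] gap 0.6
side n 1229 ctr dock [4.2 0.3] size [ 96.2 113.2] yaw -0.73
  edge x lo -48.2 yaw -2.16
  edge x hi 59.5 yaw -0.05
  edge y lo -45.8 yaw -0.14
  edge y hi 47.0 yaw 0.14
```

View pics/s10.png

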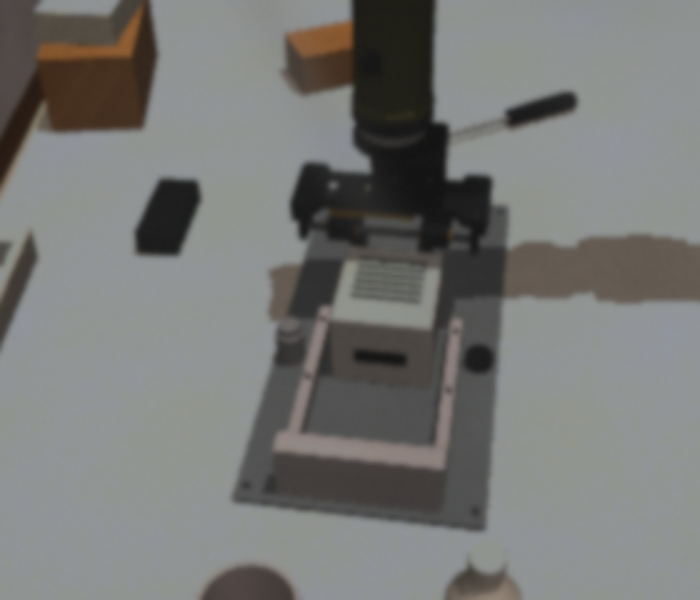

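The module is in the lane, at y ≈ 0, square, with even gaps to both rails. I'll carry straight on.

```bash
python3 -m handwheel '{"dp":[[0.008,0,0],[0.008,0,0],[0.008,0,0],[0.008,0,0],[0.008,0,0],[0.008,0,0],[0,0,0]],"rotation":[[0,0,-0.1],[0,0,-0.1],[0,0,0],[0,0,0],[0,0,0],[0,0,0],[0,0,0]],"claw":[0.6,0.6,0.6,0.6,0.6,0.6,0.6]}'
python3 -c "
from h import *;tool();mod('side','pics/s11.png')"
```

```text
t: 10.2
ee_pos: [531.1, 65.9, 36.7]
eef_rot: [0.0, 0.749, 0.663, -0.0]
force: [-0.1, -0.2, -0.3]
finger_gap: 0.6
t 10.2 tcp [531.1  65.9  36.7] dock [-12.4  -5.2] toolx heading rel lane -0.08 tilt [-0.001 -0.   ] F [-0.1 -0.2 -0.3] gap 0.6
side n 1359 ctr dock [55.3  0.4] size [113.4  96. ] yaw 0.58
  edge x lo 2.7 yaw -0.04
  edge x hi 110.3 yaw 0.43
  edge y lo -46.0 yaw -0.14
  edge y hi 47.3 yaw 0.11
```

```bash
python3 -m handwheel '{"dp":[[0.008,0,0],[0.008,0,0],[0.008,0,0],[0.008,0,0],[0.007,0,0],[0.006,0,0],[0.005,0,0],[0,0,0]],"rotation":[[0,0,0],[0,0,0],[0,0,0],[0,0,0],[0,0,0],[0,0,0],[0,0,0],[0,0,0]],"claw":[0.6,0.6,0.6,0.6,0.6,0.6,0.6,0.6]}'
python3 -c "
from h import *;tool();mod('side','pics/s12.png')"
```

```text
t: 11.05
ee_pos: [537.5, 116.9, 36.6]
eef_rot: [0.001, 0.75, 0.662, -0.001]
force: [0.8, -0.8, 2.3]
finger_gap: 0.597
t 11.05 tcp [537.5 116.9  36.6] dock [39.1 -5.4] toolx heading rel lane -0.21 tilt [-0.001 -0.003] F [ 0.8 -0.8  2.3] gap 0.6
side n 1450 ctr dock [1.055e+02 1.000e-01] size [ 95.5 109. ] yaw -0.06
  edge x lo 54.4 yaw 0.14
  edge x hi 158.9 yaw 0.87
  edge y lo -46.0 yaw -0.69
  edge y hi 46.6 yaw 0.63
```

View pics/s12.png

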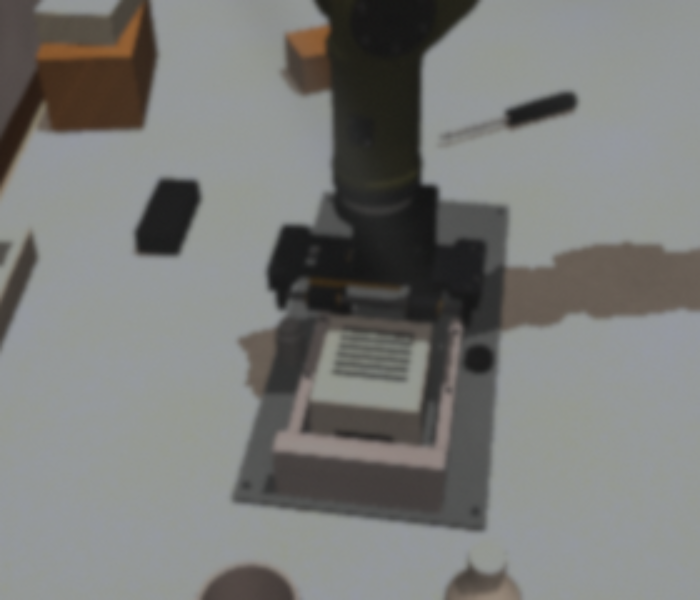

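About 18 mm to go, and the module is centred and square. I'll use gentle steps to reach contact.

```bash
python3 -m handwheel '{"dp":[[0.004,0,0],[0.004,0,0],[0.004,0,0],[0.003,0,0],[0.002,0,0]],"rotation":[[0,0,-0.1],[0,0,0],[0,0,0],[0,0,0],[0,0,0]],"claw":[0.6,0.6,0.6,0.6,0.6]}'
python3 -c "
from h import *;tool();mod('side','pics/s13.png')"
```

```text
t: 11.6
ee_pos: [539.5, 132.5, 36.6]
eef_rot: [0.001, 0.75, 0.662, -0.003]
force: [-0.6, -3.4, 1.4]
finger_gap: 0.602
t 11.6 tcp [539.5 132.5  36.6] dock [54.8 -5.5] toolx heading rel lane -0.23 tilt [-0.003 -0.005] F [-0.6 -3.4  1.4] gap 0.6
side n 1254 ctr dock [113.5  -0.3] size [96.2 92.8] yaw -0.29
  edge x lo 69.2 yaw 0.17
  edge x hi 159.0 yaw 0.01
  edge y lo -46.8 yaw -1.03
  edge y hi 46.8 yaw -0.47
```

```bash
python3 -m handwheel '{"dp":[[0.002,0,0],[0.002,0,0],[0.002,0,0]],"rotation":[[0,0,-0.1],[0,0,0],[0,0,0]],"claw":[0.6,0.6,0.6]}'
python3 -c "
from h import *;tool();mod('side','pics/s14.png')"
```

```text
t: 11.95
ee_pos: [540.1, 136.6, 36.6]
eef_rot: [0.002, 0.749, 0.662, -0.004]
force: [-1.3, -11.1, 5.5]
finger_gap: 0.598
t 11.95 tcp [540.1 136.6  36.6] dock [58.9 -5.7] toolx heading rel lane -0.14 tilt [-0.004 -0.008] F [ -1.3 -11.1   5.5] gap 0.6
side n 1189 ctr dock [114.4  -0.3] size [91.  95.7] yaw 0.13
  edge x lo 74.8 yaw -0.28
  edge x hi 159.1 yaw -0.19
  edge y lo -46.9 yaw -0.33
  edge y hi 46.5 yaw 1.72
```

```bash
python3 -m handwheel '{"dp":[[0.002,0,0],[0.002,0,0]],"rotation":[[0,0,0],[0,0,0]],"claw":[0.6,0.6]}'
python3 -c "
from h import *;tool()"
```

```text
t: 12.2
ee_pos: [540.0, 136.3, 36.6]
eef_rot: [0.003, 0.749, 0.662, -0.007]
force: [-2.4, -8.7, 4.7]
finger_gap: 0.606
t 12.2 tcp [540.  136.3  36.6] dock [58.6 -5.6] toolx heading rel lane -0.19 tilt [-0.006 -0.014] F [-2.4 -8.7  4.7] gap 0.61
```

The advance has stalled with steady force, so the module is against the block. I'll back off, raise the tool and check.

```bash
python3 -m handwheel '{"dp":[[-0.005,0,0],[-0.015,0,0],[-0.03,0,0],[-0.03,0,0],[0,0,-0.04],[0,0,-0.045],[-0.04,0,-0.04],[-0.04,0,0]],"rotation":[[0,0,0],[0,0,0],[0,0,0],[0,0,0],[0,0,0],[0,0,0],[0,0,0],[0,0,0]],"claw":[0.6,0.6,0.6,0.6,0.6,0.6,0.6,0.6]}'
python3 -m handwheel '{"dp":[[0,0,0],[0,0,0],[0,0,0]],"rotation":[[0,0,0],[0,0,0],[0,0,0]],"claw":[0.6,0.6,0.6]}'
python3 -c "
from h import *;tool();mod('side','pics/s15.png')
p,w=cloud('side');D=dock(w[...,:2]);z=w[...,2]
for lo,hi,xx in((81,91,(40,176)),(60,71,(170,215))):
    m=(z>lo)&(z<hi)&(abs(D[...,1])<80)&(D[...,0]>xx[0])&(D[...,0]<xx[1]);q=D[m].astype(np.float32);print(cv2.minAreaRect(q),np.percentile(q[:,0],[1,99]))
p,w=cloud('scene');cv2.imwrite('pics/c15.png',cv2.resize(p[80:300,180:440,::-1],None,fx=2.5,fy=2.5))
"
```

```text
t: 13.0
ee_pos: [519.8, -11.2, 159.7]
eef_rot: [-0.002, 0.745, 0.668, -0.003]
force: [0.5, -0.9, -0.1]
finger_gap: 0.6
t: 13.3
ee_pos: [519.5, -17.0, 160.9]
eef_rot: [-0.001, 0.747, 0.664, -0.002]
force: [-0.1, -0.9, -0.4]
finger_gap: 0.603
t 13.3 tcp [519.5 -17.  160.9] dock [-96.   -3.6] toolx heading rel lane 0.15 tilt [-0.004 -0.001] F [-0.1 -0.9 -0.4] gap 0.6
side n 1235 ctr dock [115.2  -0.3] size [96.1 89.5] yaw -0.27
  edge x lo 73.6 yaw 0.94
  edge x hi 159.2 yaw -0.41
  edge y lo -46.8 yaw -0.27
  edge y hi 46.8 yaw -0.82
((123.17913818359375, -0.3390693664550781), (105.36481475830078, 96.02964782714844), 0.015654724091291428) [ 73.73051758 174.73551178]
((189.2548065185547, 0.5193557739257812), (34.526241302490234, 143.5540313720703), 1.7807667255401611) [178.79320343 204.2812262 ]
```

View pics/s15.png

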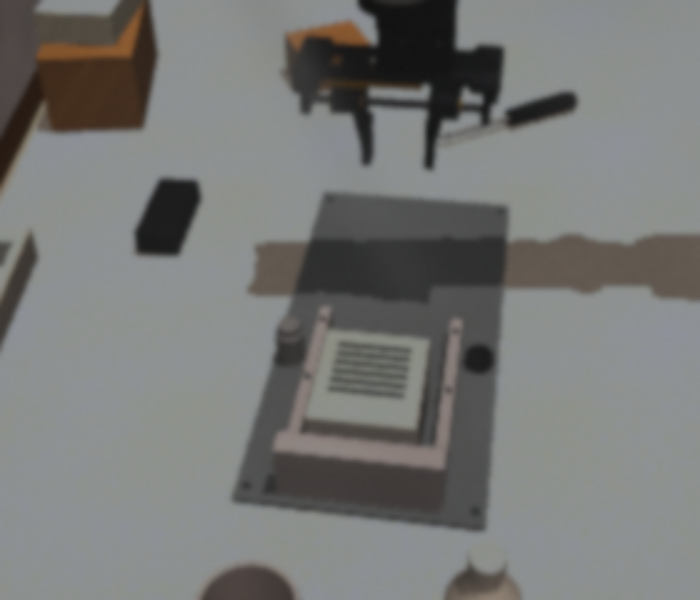

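View pics/c15.png

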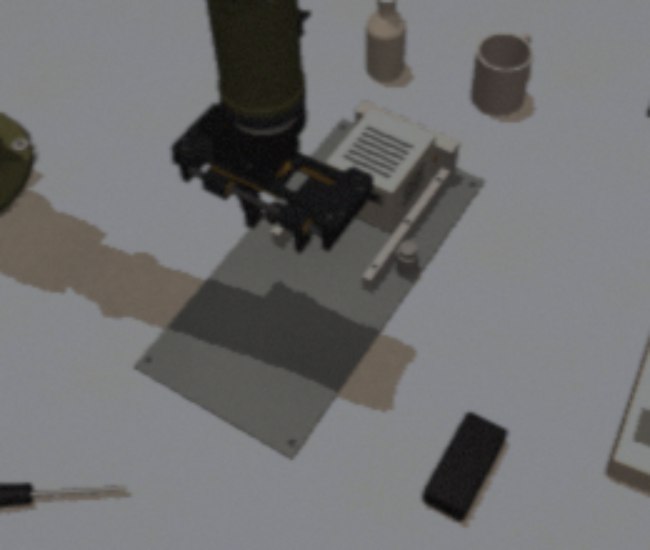

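The views show the module in the lane, gripper clear, canister and cap unmoved. Next I'll measure the gap at the block: the module's top front edge cast at z=86, and the block's top inner edge at z=66.

```bash
python3 - <<'E'
from h import *
p,_=cams.grab_frame('side'),0
g=cv2.cvtColor(p[0],cv2.COLOR_RGB2GRAY).astype(np.float32)
def prof(y,z,xs):
    P=np.c_[O+np.outer(xs,U)+y*V,np.full(len(xs),z)]
    uv=pix('side',P).astype(np.float32);return cv2.remap(g,uv[:,0].reshape(1,-1),uv[:,1].reshape(1,-1),cv2.INTER_LINEAR).ravel()
for y in(-36,-20,0,20,36):
    xs=np.arange(160,195,.5);a=np.gradient(cv2.GaussianBlur(prof(y,86,xs)[None],(5,1),0)[0])
    xb=np.arange(165,195,.5);b=np.gradient(cv2.GaussianBlur(prof(y,66,xb)[None],(5,1),0)[0])
    print(y,'front top edge',xs[a.argmin()],'block edge',xb[b.argmax()])
m0=np.load('side.npz')['w'];
for u,v,nm in((247,187,'adapter'),):pass
a=np.load('side.npz')['p'].astype(int)
d=np.abs(a-p[0]).max(2)>40
c=lambda P:np.round(pix('side',P))
k,l,st,ce=cv2.connectedComponentsWithStats(d.astype(np.uint8));print(st[1:][st[1:,4]>40])
E
```

```text
-36 front top edge 182.5 block edge 181.5
-20 front top edge 183.0 block edge 181.5
0 front top edge 183.5 block edge 182.0
20 front top edge 183.0 block edge 181.5
36 front top edge 183.0 block edge 181.5
[[  251     0    17    46   517]
 [  239     0   159   169 10275]
 [  535     0    40    64  1136]
 [  598     0     9    23   127]
 [  614     0    23     9   140]
 [  537    83    12    30   243]
 [  599   102    11    22   146]
 [  315   171    34     9   215]
 [  442   194    52     7   120]
 [  227   200    69    23  1109]
 [  404   215    36     5   127]
 [  302   232    49    39   900]]
```

The gap comes out at 0 mm within error (edges coincide to 1.5 mm), and the module is square. The only image changes are the arm, its shadows and the module itself. Handing in.

```bash
python3 -c "
from station import workorder;print(workorder.hand_in())
from h import *;tool()"
```

```text
the job is handed in; nothing more can be done
None
the job is handed in; nothing more can be done
```

The module is home against the end block, and I handed the job in at about 13.5 s. The hand-in reports no verdict, so this rests on my own checks.

**What I did:** I pushed the module's right side with the spread fingers to square it and centre it on the lane. Then I moved behind it and pushed it down the lane in small steps, re-measuring along the way. I corrected one sideways drift of about 4 mm just after it entered.

**Last checks:**
- **Front end:** the module's front edge and the block's face were measured within 1.5 mm of each other at five points across the width. The front read slightly past the face, so I take the gap as zero. The final push also stalled against about 9–11 N.
- **Position:** it sits at y ≈ −0.3 mm, with yaw under about 0.5°.
- **Gripper:** it is about 160 mm up and back from the module, with no contact force.
- **Other things:** comparing the first and last side views showed changes only where the arm, shadows and module moved.

**Limits:**
- **Depth-based position:** the depth images alone put the module's centre at x = 115–123 instead of 125, because the top surface was only partly segmented. I relied on the edge measurement and the push stall instead.
- **Rail contact:** there is no direct sensor for rail contact. It is inferred from the clearances measured at each check, about 8 mm or more per side.

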